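# Lock up the sampling case

## Robot

A 6-joint arm with a two-finger parallel gripper is mounted at the origin on the work surface. World frame = base frame: x ahead of the robot, y to its left, z up, the work surface at z = 0. Lengths are in mm, angles in rad, forces in N, time in s.
With the tool pointing down it reaches from about 350 to 925 mm from the base axis. Payload 6.4 kg.
Tool frame: the origin (TCP) lies midway between the tips of the shut fingers; the grasp point (between the pads) lies 19 mm behind it (r.grasp_offset is the distance from the TCP to the grasp point, in mm); z points along the fingers, x is the direction in which the jaws open and shut, and the axes are right-handed (so a half turn about z gives the same grasp; the last joint's range is limited). The gripper opens to 94 mm and grips with 3 to 60 N. Pads are 16 mm wide; open, the fingers measure 119 mm over their backs; the gripper's body (75 mm by 177 mm) begins 78 mm behind the grasp point.
Start: joints at [1.072, 0.245, 1.558, -0, 1.339, -0.174], TCP at [207.425, 616.027, 205.455] pointing down, gripper open.
Joint ranges: [-3.13, 3.13], [-1.02, 2.26], [0.13, 2.54], [-0.95, 4.09], [0.21, 2.88], [-2.74, 2.74]. Speed limits (rad/s): [2.57, 2.57, 3.14, 3.14, 3.14, 3.14].

## Interface

Orientations are given as a unit quaternion [w, x, y, z].
In Python, from plant import r, vision, spotter gives the robot as it stands.
- The arm moves only by the tool jog_arm, never from a script. Its argument "steps" is a list of rows, each a list of 7 numbers: the turn, a rotation vector about the tool's x, y, z in degrees, then the shift along the tool's x, y, z in m, then the gripper command: -1 is shut, 1 is fully open, values between are in proportion. A call has 1 to 5 rows; each row is the pose to reach, as a shift and turn from the pose measured when the call began, along the tool's axes at that moment; what a row does not reach only later rows make up. A row lasts 1/10 s, in which the tool goes at most 50 mm and 8.59 degrees, less where a joint would pass 70% of its speed; a pose out of reach is approached as far as the arm can. A call with a gripper value outside its range is refused whole. The fingers move at their own pace and stop on an object; "squeeze" is the grip in N (left out, the last holds). Time passes only in rows, so rows that repeat a pose let the fingers close. It gives the time, the measured TCP pose, the force and the opening at its end, in the units of the state.
- r.state(): the state, without advancing time (a new reading comes with each control period).
- vision.grab_frame(name): name is "side" or "top"; returns the picture (480x640x3 uint8, blue, green, red); there is no depth.
- vision.camera_info(name): a dict with "fx", "fy", "cx", "cy" (pixels), "k1" (the pictures are not rectified: a ray, as slopes to the right and down, at radius r is drawn at 1 + k1 r^2 times it, then the intrinsics apply), "world_to_cam" (4x4, takes a point from world to camera coordinates). Camera axes: x right, y up, looking along -z (the intrinsics and any distortion apply to the point x, -y, -z); pixel columns grow to the right and rows downward; lengths in mm; the calibration is good to about 2 mm. A picture is of the moment at which its call begins. camera_info takes no time and is no camera call.
- r.close_job(): hands the job in, once; it reports no verdict.
Trained networks look in the newest picture that a camera, given by its name, has taken for a name from the list of things; names that differ only in an ending like _2 or _b are one class to them, and where a whole thing is asked for, a point or a joint stands for the part that bears it (a point fixed in the world has none). Each returns a list of dicts, best first, with "conf" (0 to 1); they miss things now and then, are a little off and sometimes report something else, mostly with a low value. They report only what shows in the picture. A call takes as long as a camera call.
- spotter.boxes_of(camera, thing): "point" ([x, y, z] in mm, in world coordinates, good to about 4 mm: the middle of the surface that is visible of it).
- spotter.cut_out(camera, thing): "region" (480x640 bool, what is visible of it).
The state is a dict: "clock": time; "q": joint angles; "dq": joint speeds; "joint_torque": joint torques, N m; "position": TCP position; "eef_rot": TCP orientation; "ft_force": force on the tool from outside, world axes, zero at the start; "wrist_torque": the same for the moment, N m; "finger_gap": finger opening in mm.
Only numpy, scipy, OpenCV 4.12 (cv2) and the standard library are available. Lean on these libraries where they do the work, as an engineer would, in place of code of your own. Each camera call takes 0.05 s, during which the arm holds its last target.

## Task

Put the sampling case away locked: shut its lid fully, then swing the padlock's raised shackle round over its hole and press it down through the lid's steel tab until it clicks and stays down by itself. Leave the wash bottle, the sand jar and the marker where they are.

Things in the scene. Friction and masses are not known exactly. Their poses are not given: they have to be found in the camera images.
- case: Grey plastic sampling case fixed to the table, 146 (x) by 246 (y) by 100 mm high without lid. Origin: centre of its underside; z up; -x is the outward normal of its front, roughly towards the robot; +y runs left as the robot sees it. A brass padlock body stands in a steel bracket on the front.
- lid (a joint): Lid angle (rad): 0 shut (stop), grows as it opens upward about the case's far (+x) top edge, to 1.9. Stiff, about 0.4 N m: stays at any angle. Grey plate 10 mm thick, 246 mm wide, 146 mm from hinge to front edge; shut, its top is at z 110 mm. A steel tab (24 mm wide, 5 thick) sticks out 30 mm from its front edge; its 13 mm hole lies right over toe_hole when shut, its top 7 mm above the padlock.
- lid_hinge (a point): Middle of the lid's hinge line, fixed on the case at x 73, y 0, z 100 mm; the line runs along the case's y.
- lid_edge (a point): Middle of the lid's front edge, on its outer (upper when shut) face, 146 mm from the hinge; moves with the lid.
- swivel (a joint): Turn of the shackle about its vertical heel leg (rad): 0 with the toe right over its hole, where it meets a stop; grows as the toe swings outward from the case front (counter-clockwise from above), up to 1.8. At angle a the toe lies 30 mm from the heel along (-sin a, cos a) in the case's x, y. Friction about 1 N at the toe; stays where left.
- shackle (a joint): How far the shackle is pressed down (m): 0 fully up, 0.020 locked. Soft (2 N) for the first 8 mm, then it takes about 12 to 15 N; past 15 mm the hidden pawl snaps it to 20 mm (stop) and holds it there; released sooner, it springs up again. Unless the toe is over the hole it is blocked after a few mm.
- crown (a point): Top of the steel shackle's arch, midway between its legs. The shackle is an upturned U of 8 mm round bar, legs 30 mm apart (centre to centre); fully up, its crown is 55 mm above the padlock's top, locked 35 mm above.
- toe_tip (a point): Lower, round end of the shackle's free leg (toe); fully up it is 12 mm above the padlock's top, clear of the shut lid's tab by 5 mm. The straight part of the leg runs up 24 mm from here, then the arch begins.
- toe_hole (a point): Mouth of the toe's hole (12 mm wide, 16 deep) in the flat top of the brass padlock body, at x -88, y 15, z 98 mm of the case. The padlock body is 26 (x) by 50 (y) by 42 mm high, centred at x -88, y 0; the shackle's heel leg stays in its other hole, at x -88, y -15.
- wash_bottle: Loose squeeze bottle, white with a blue cap and bent spout, 68 mm wide, 180 mm high, beside the case to its left (+y). Origin: centre of its base. Leave alone.
- sand_jar: Loose sand-coloured jar with a metal lid, 72 mm wide, 95 mm high, beside the case to its right (-y). Origin: centre of its base. Leave alone.
- marker: Loose whiteboard marker, 130 mm long, 18 mm thick, lying on the table to the right (-y) in front of the case. Origin: under its middle; x along it. Leave alone.

How it is judged (in metres and radians):
On the way, in this order (a step that is already met when the one before it is completed fails the run):
1. the lid is fully shut while the shackle is still up (value of joint lid below 0.04 rad and value of joint shackle below 0.008 m), for 0.1 s.
2. the shackle, its toe over the hole, is pressed down past the click (value of joint lid below 0.04 rad and value of joint swivel below 0.12 rad and value of joint shackle above 0.0175 m), for 0.1 s.
At the end, for the whole second after the job is handed in: The lid is shut (within 0.04 rad), the shackle's toe is in its hole through the tab (swivel within 0.12 rad) and the shackle stays down by itself, at least 17.5 mm of its 20 mm; the bottle, jar and marker have not been tipped over (all of step 2 and angle between each of wash_bottle, sand_jar, marker's own z axis and vertical below 0.2 rad); the robot touches nothing.
It fails at once if the wash bottle is shifted more than 40 mm (distance of wash_bottle from where it was at the start of the episode above 0.04 m).
It fails at once if the sand jar is shifted more than 40 mm (distance of sand_jar from where it was at the start of the episode above 0.04 m).
It fails at once if the marker is shifted more than 40 mm (distance of marker from where it was at the start of the episode above 0.04 m).
It also fails if it takes over 50 s, if anything falls off the work surface, if the arm or the gripper's body presses on something with over 40 N, if the wrist force passes 120 N, or if a joint passes its speed limit or range.

## Working session

There is one attempt and no reset: what is moved stays moved. The work goes in short steps, Python scripts to look and compute and a tool call to move; the robot and the scene stay as the last step left them, time stands still between calls to the robot, and variables do not carry over. Pictures are saved under pics/ and viewed, and the job is handed in when it is done.

Besides the shell and the picture viewer there is one more tool, called after "Request:" as name(argument=value, ...), one argument or row to a line, values as JSON. jog_arm: Moves the arm, as the interface text tells. Its arguments: {"type":"object","properties":{"steps":{"type":"array","items":{"type":"array","items":{"type":"number"}}},"squeeze":{"type":"number"}},"required":["steps"]}

```bash
mkdir -p pics; ls; python3 - <<'E'
from plant import r, vision, spotter
import cv2
for n in ("side","top"):
    cv2.imwrite(f"pics/{n}0.png",vision.grab_frame(n))
    print(vision.camera_info(n))
for n in ("top","side"):
    for t in ("case","lid_edge","lid_hinge","crown","toe_tip","toe_hole","wash_bottle","sand_jar","marker"):
        print(n,t,[(d["point"],round(d["conf"],2)) for d in spotter.boxes_of(n,t)][:2])
print(r.state())
E
```

```text
pics
{'fx': 513.5244194137226, 'fy': 513.5244194137226, 'cx': 318.1105504009086, 'cy': 243.88047724981746, 'k1': 0.048617258534518926, 'world_to_cam': array([[ 9.95819805e-01, -9.04902424e-02, -1.24270928e-02,
        -4.86397227e+02],
       [ 6.68990542e-02,  6.29945325e-01,  7.73752805e-01,
        -1.32000042e+02],
       [-6.21886899e-02, -7.71349728e-01,  6.33365742e-01,
        -1.02827103e+03],
       [ 0.00000000e+00,  0.00000000e+00,  0.00000000e+00,
         1.00000000e+00]])}
{'fx': 613.8540820152078, 'fy': 613.8540820152078, 'cx': 319.5755167164813, 'cy': 234.25570564630516, 'k1': -0.13177177771812254, 'world_to_cam': array([[ 4.56083337e-03, -9.99851850e-01,  1.65974722e-02,
         1.54251053e+01],
       [ 9.95760021e-01,  6.06585648e-03,  9.17888144e-02,
        -5.01332098e+02],
       [-9.18758939e-02,  1.61084658e-02,  9.95640165e-01,
        -1.20437068e+03],
       [ 0.00000000e+00,  0.00000000e+00,  0.00000000e+00,
         1.00000000e+00]])}
top case [([562.9, -3.6, 107.6], 0.88)]
top lid_edge [([599.4, -3.7, 177.5], 0.75)]
top lid_hinge [([562.6, -4.3, 110.1
[... 745 characters left out ...]
.9, -200.2, 15.6], 0.57)]
{'clock': 1.0, 'q': array([ 1.07189442e+00,  2.45056833e-01,  1.55778696e+00, -2.91540992e-05,
        1.33869284e+00, -1.74113504e-01]), 'dq': array([ 0.00021229, -0.00034746,  0.00017417,  0.00044596, -0.00065997,
        0.00144007]), 'joint_torque': array([-6.11406140e-04, -4.15857232e+01, -3.14872456e+01,  6.84490940e-02,
        2.90561293e-02, -2.01502951e-05]), 'position': array([207.44053562, 616.03137661, 205.48990804]), 'eef_rot': array([6.26472341e-07, 8.12127424e-01, 5.83480116e-01, 3.13891931e-05]), 'ft_force': array([-0.78850539, -0.24021568, -0.04492595]), 'wrist_torque': array([-0.00636231, -0.042338  ,  0.00263702]), 'finger_gap': 94.1716279066345}
```

View pics/side0.png

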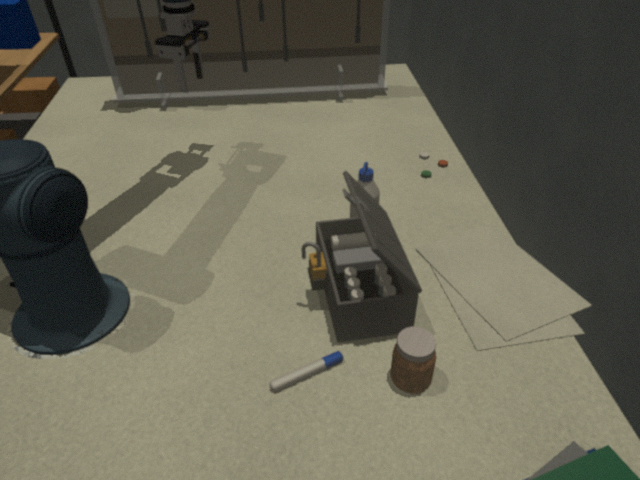

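View pics/top0.png

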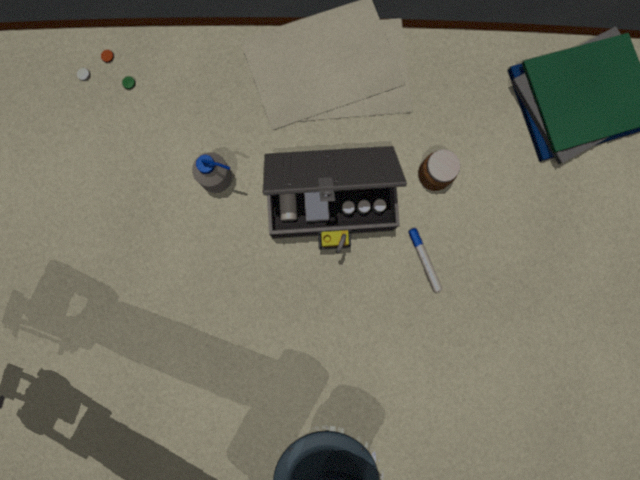

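The pictures show the case at about (335,190) in the top view with its lid half open, the padlock at (335,240), and the shackle swung outward. I'll zoom in next.

```bash
python3 - <<'E'
import cv2
a=cv2.imread("pics/top0.png")[135:275,250:420]; cv2.imwrite("pics/topz.png",cv2.convertScaleAbs(cv2.resize(a,None,fx=4.4,fy=4.2,interpolation=cv2.INTER_CUBIC),alpha=1.6))
a=cv2.imread("pics/side0.png")[160:350,290:430]; cv2.imwrite("pics/sidez.png",cv2.convertScaleAbs(cv2.resize(a,None,fx=3,fy=3,interpolation=cv2.INTER_CUBIC),alpha=1.8))
E
```

```text
(no output)
```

View pics/topz.png

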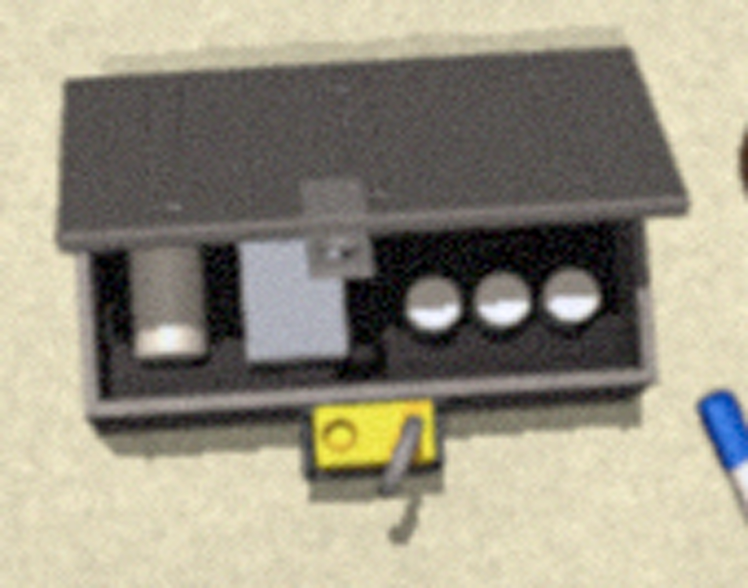

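View pics/sidez.png

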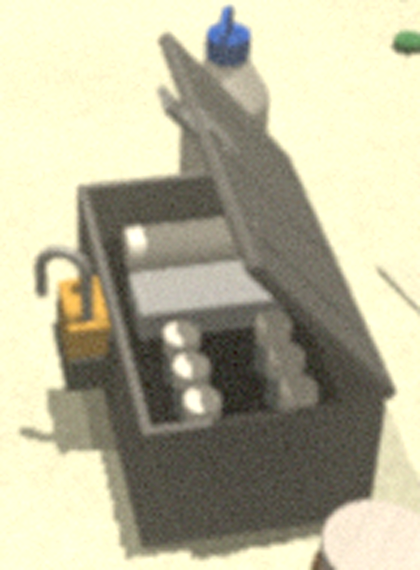

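```bash
cat > h.py <<'E'
import numpy as np
from plant import r, vision, spotter
from scipy.optimize import least_squares
def proj(n,P):
    c=vision.camera_info(n); P=np.atleast_2d(P)
    p=P@c["world_to_cam"][:3,:3].T+c["world_to_cam"][:3,3]
    u=np.stack([p[:,0],-p[:,1]],1)/(-p[:,2:]); u=u*(1+c["k1"]*(u**2).sum(1,keepdims=True))
    return u*[c["fx"],c["fy"]]+[c["cx"],c["cy"]]
def c2w(pose,P):
    x,y,a=pose; P=np.atleast_2d(P).astype(float); R=np.array([[np.cos(a),-np.sin(a),0],[np.sin(a),np.cos(a),0],[0,0,1]])
    return P@R.T+[x,y,0]
def lidp(t,d,y,h): # d from hinge, h height above lid underside
    return [73-d*np.cos(t)+h*np.sin(t)*1.0, y, 100+d*np.sin(t)+h*np.cos(t)]
E
python3 - <<'E'
from h import *
T=lambda x,y:(x/4.4+250,y/4.2+135); S=lambda x,y:(x/3+290,y/3+160)
def model(p):
    pose=p[:3];t=p[3];s=p[4]
    A=[(-73,123,100),(-73,-123,100),lidp(t,146,123,10),lidp(t,146,-123,10),lidp(t,0,123,10),lidp(t,0,-123,10),
       (-101,25,98),(-101,-25,98),(-75,25,98),(-75,-25,98),(-88,15,98)]
    B=[(-73,123,100),(-73,-123,100),(-73,-123,0),lidp(t,146,123,10),lidp(t,0,-123,10)]
    return proj("top",c2w(pose,A)),proj("side",c2w(pose,B))
oa=np.array([T(90,418),T(655,384),T(60,236),T(688,206),T(67,80),T(628,48),T(315,470),T(437,462),T(313,408),T(433,402),T(340,436)])
ob=np.array([S(80,187),S(145,432),S(140,548),S(163,37),S(395,395)])
def res(p):
    a,b=model(p); return np.r_[(a-oa).ravel(),(b-ob).ravel()]
f=least_squares(res,[562,-4,0.05,1.0,1.0],loss="soft_l1")
print(f.x); a,b=model(f.x); print(np.round(a-oa,1)); print(np.round(b-ob,1))
p=f.x
for s in np.arange(.8,1.9,.1):
    h=np.array([-88,-15,0]);d=np.array([-np.sin(s),np.cos(s),0])
    k=[h+30*d+[0,0,110],h+15*d+[0,0,149],h+32*d+[0,0,135]]
    print(round(s,1),(proj("top",c2w(p[:3],k))-[250,135])*[4.4,4.2],((proj("side",c2w(p[:3],k))-[290,160])*3).round())
print(c2w(p[:3],[lidp(p[3],146,0,10),(-88,0,153),(-88,-15,98)]))
E
```

```text
[ 5.74496468e+02 -4.83614526e+00  6.63588591e-02  8.77759106e-01
  1.00000000e+00]
[[-0.9 -0.2]
 [ 1.3  0. ]
 [-0.5  1.1]
 [ 1.4 -0.1]
 [-0.2 -0.9]
 [ 1.8 -0.6]
 [ 1.1 -0.8]
 [-0.1 -0.5]
 [ 0.7  0.2]
 [-0.1  0. ]
 [ 0.3  0.1]]
[[-1.6 -2. ]
 [-1.8 -0.4]
 [-0.7 -1.4]
 [ 0.  -3.5]
 [ 0.6 -1.1]]
0.8 [[366.85417463 481.26673108]
 [394.49130784 448.54751756]
 [366.06853554 480.89782232]] [[ 46. 283.]
 [ 64. 243.]
 [ 43. 251.]]
0.9 [[372.48720526 485.4241568 ]
 [397.40528562 450.69569116]
 [372.2123923  485.43228396]] [[ 44. 285.]
 [ 63. 245.]
 [ 40. 254.]]
1.0 [[378.52659024 489.02637482]
 [400.52883619 452.55704953]
 [378.79954392 489.36123147]] [[ 41. 288.]
 [ 62. 246.]
 [ 37. 257.]]
1.1 [[384.91162776 492.03702135]
 [403.830653   454.11289462]
 [385.76374404 492.64496401]] [[ 40. 291.]
 [ 61. 247.]
 [ 35. 260.]]
1.2 [[391.57809215 494.42571843]
 [407.27762951 455.34760128]
 [393.03489507 495.25031747]] [[ 38. 294.]
 [ 60. 249.]
 [ 34. 263.]]
1.3 [[398.45889285 496.16838934]
 [410.83519455 456.24877648]
 [400.53976925 497.15101001]] [[ 37. 297.]
 [ 60. 251.]
 [ 33. 266.]]
1.4 [[405.48476404 497.24750757]
 [414.46766304 456.80738549]
 [408.20276346 498.32791482]] [[ 37. 300.]
 [ 59. 252.]
 [ 32. 270.]]
1.5 [[412.58497744 497.65227658]
 [418.13859803 457.01784327]
 [415.94667941 498.76925655]] [[ 37. 303.]
 [ 59. 254.]
 [ 33. 273.]]
1.6 [[419.68807019 497.37873817]
 [421.81118052 456.87807049]
 [423.69352041 498.47072968]] [[ 38. 306.]
 [ 60. 255.]
 [ 33. 276.]]
1.7 [[426.72257974 496.42980855]
 [425.44858292 456.38951334]
 [431.36529566 497.43553721]] [[ 39. 309.]
 [ 60. 257.]
 [ 34. 279.]]
1.8 [[433.61777757 494.81524177]
 [429.01434235 455.55712705]
 [438.884823   495.6743498 ]] [[ 40. 312.]
 [ 61. 258.]
 [ 36. 283.]]
[[561.94125765  -5.67051979 218.70790374]
 [486.69015101 -10.67144004 153.        ]
 [487.68480353 -25.63842592  98.        ]]
```

```bash
cat >> h.py <<'E'
from scipy.spatial.transform import Rotation as Rn
POSE=(574.5,-4.8,0.066)
def d2t(target,s=None):
    s=s or r.state(); q=s["eef_rot"]; R=Rn.from_quat([q[1],q[2],q[3],q[0]])
    return (R.inv().apply(np.asarray(target)-s["position"])/1000).round(4)
def show():
    s=r.state(); q=s["eef_rot"]; R=Rn.from_quat([q[1],q[2],q[3],q[0]]).as_matrix()
    pc=(s["position"]-[POSE[0],POSE[1],0])@c2w((0,0,POSE[2]),np.eye(3)).T
    print("t",s["clock"],"tcp",s["position"].round(1),"case",pc.round(1),"F",s["ft_force"].round(1),"gap",round(s["finger_gap"],1),"jaw ang case",round(float(np.arctan2(R[1,0],R[0,0])-POSE[2]),3),"tilt",R[:,2].round(3),"q",s["q"].round(2))
def go(*cp):
    for c in cp: print(c,c2w(POSE,c)[0].round(1),d2t(c2w(POSE,c)[0]))
E
python3 -c "
from h import *
show();print(d2t([207,616,270]));go((15,-30,270),(15,-30,215))"
```

```text
t 1.0 tcp [207.4 616.  205.5] case [-325.3  643.7  205.5] F [-0.8 -0.2 -0. ] gap 94.2 jaw ang case 1.18 tilt [ 0.  0. -1.] q [ 1.07  0.25  1.56 -0.    1.34 -0.17]
[-0.0002 -0.0004 -0.0645]
(15, -30, 270) [591.4 -33.7 270. ] [-0.4933  0.5713 -0.0645]
(15, -30, 215) [591.4 -33.7 215. ] [-0.4933  0.5713 -0.0095]
```

Request:
jog_arm(
  steps=[
    [0, 0, 0, 0, 0, -0.05, -1],
    [0, 0, 0, -0.03, 0.035, -0.065, -1],
    [0, 0, 0, -0.06, 0.07, -0.065, -1],
    [0, 0, 0, -0.09, 0.105, -0.065, -1],
    [0, 0, 0, -0.12, 0.14, -0.065, -1],
  ],
)

```text
clock: 1.5
position: [302.4, 456.2, 270.8]
eef_rot: [-0.0, 0.812, 0.584, 0.0]
ft_force: [1.0, 0.5, 0.9]
finger_gap: 57.4
```

Request:
jog_arm(
  steps=[
    [0, 0, 0, -0.03, 0.035, 0, -1],
    [0, 0, 0, -0.06, 0.07, 0, -1],
    [0, 0, 0, -0.09, 0.105, 0, -1],
    [0, 0, 0, -0.12, 0.14, 0, -1],
    [0, 0, 0, -0.15, 0.175, 0, -1],
  ],
)

```text
clock: 2.0
position: [421.1, 256.6, 271.1]
eef_rot: [0.0, 0.812, 0.584, 0.001]
ft_force: [-1.0, 0.5, 0.9]
finger_gap: 17.4
```

```bash
python3 -c "
from h import *
show();go((15,-30,270),(15,-30,215))"
```

```text
t 2.0 tcp [421.1 256.6 271.1] case [-135.8  270.9  271.1] F [-1.   0.5  0.9] gap 17.4 jaw ang case 1.181 tilt [ 0.001  0.001 -1.   ] q [ 0.32 -0.18  1.88  0.    1.45 -0.93]
(15, -30, 270) [591.4 -33.7 270. ] [-0.221   0.2539  0.0011]
(15, -30, 215) [591.4 -33.7 215. ] [-0.2211  0.2538  0.0561]
```

Request:
jog_arm(
  steps=[
    [0, 0, 0, -0.03, 0.035, 0, -1],
    [0, 0, 0, -0.06, 0.07, 0, -1],
    [0, 0, 0, -0.09, 0.105, 0, -1],
    [0, 0, 0, -0.12, 0.14, 0, -1],
    [0, 0, 0, -0.15, 0.175, 0, -1],
  ],
)

```text
clock: 2.5
position: [540.0, 56.8, 271.4]
eef_rot: [0.0, 0.812, 0.584, 0.001]
ft_force: [0.1, 1.2, 0.3]
finger_gap: 0.6
```

```bash
python3 -c "
from h import *
show();go((15,-30,270),(15,-30,215))"
```

```text
t 2.5 tcp [540.   56.8 271.4] case [-30.3  63.8 271.4] F [0.1 1.2 0.3] gap 0.6 jaw ang case 1.181 tilt [ 0.002  0.001 -1.   ] q [-0.1  -0.06  1.76  0.    1.44 -1.35]
(15, -30, 270) [591.4 -33.7 270. ] [-0.0695  0.0776  0.0014]
(15, -30, 215) [591.4 -33.7 215. ] [-0.0696  0.0775  0.0564]
```

Request:
jog_arm(
  steps=[
    [0, 0, 0, -0.03, 0.035, 0, -1],
    [0, 0, 0, -0.06, 0.07, 0, -1],
    [0, 0, 0, -0.07, 0.078, 0.02, -1],
    [0, 0, 0, -0.07, 0.078, 0.045, -1],
  ],
)

```text
clock: 2.9
position: [593.4, -37.0, 227.1]
eef_rot: [0.002, 0.813, 0.582, 0.002]
ft_force: [-0.9, 0.4, -0.4]
finger_gap: 0.1
```

```bash
python3 -c "
from h import *
show();go((15,-30,200),(5,-30,188),(-12,-30,162),(-25,-30,138),(-34,-30,118),(-37,-30,108))"
```

```text
t 2.9 tcp [593.4 -37.  227.1] case [ 16.7 -33.4 227.1] F [-0.9  0.4 -0.4] gap 0.1 jaw ang case 1.177 tilt [ 0.005 -0.    -1.   ] q [-0.25  0.1   1.69  0.    1.35 -1.5 ]
(15, -30, 200) [591.4 -33.7 200. ] [ 0.0024 -0.003   0.0271]
(5, -30, 188) [581.5 -34.4 188. ] [-0.0014 -0.0123  0.0391]
(-12, -30, 162) [564.5 -35.5 162. ] [-0.008  -0.0281  0.065 ]
(-25, -30, 138) [551.5 -36.4 138. ] [-0.013  -0.0403  0.0889]
(-34, -30, 118) [542.6 -37.  118. ] [-0.0165 -0.0487  0.1089]
(-37, -30, 108) [539.6 -37.2 108. ] [-0.0177 -0.0515  0.1188]
```

Request:
jog_arm(
  steps=[
    [0, 0, 0, 0.001, -0.005, 0.027, -1],
    [0, 0, 0, -0.001, -0.012, 0.039, -1],
    [0, 0, 0, -0.004, -0.02, 0.052, -1],
    [0, 0, 0, -0.008, -0.028, 0.065, -1],
  ],
)

```text
clock: 3.3
position: [564.9, -35.4, 162.9]
eef_rot: [0.002, 0.813, 0.583, 0.003]
ft_force: [0.1, 0.9, 3.0]
finger_gap: 0.5
```

```bash
python3 -c "
from h import *
show();go((-12,-30,162),(-25,-30,138),(-34,-30,118),(-37,-30,109))"
```

```text
t 3.3 tcp [564.9 -35.4 162.9] case [-11.6 -29.9 162.9] F [0.1 0.9 3. ] gap 0.5 jaw ang case 1.178 tilt [ 0.007 -0.    -1.   ] q [-0.26  0.09  1.82  0.    1.23 -1.51]
(-12, -30, 162) [564.5 -35.5 162. ] [-0.0002 -0.0003  0.0009]
(-25, -30, 138) [551.5 -36.4 138. ] [-0.0053 -0.0125  0.0248]
(-34, -30, 118) [542.6 -37.  118. ] [-0.0088 -0.021   0.0448]
(-37, -30, 109) [539.6 -37.2 109. ] [-0.0099 -0.0238  0.0538]
```

Pushing against the lid with about 3–4 N, as expected.

Request:
jog_arm(
  steps=[
    [0, 0, 0, -0.003, -0.006, 0.012, -1],
    [0, 0, 0, -0.005, -0.012, 0.025, -1],
    [0, 0, 0, -0.007, -0.017, 0.035, -1],
    [0, 0, 0, -0.009, -0.021, 0.045, -1],
    [0, 0, 0, -0.01, -0.024, 0.051, -1],
  ],
)

```text
clock: 3.8
position: [538.7, -37.2, 110.7]
eef_rot: [0.002, 0.813, 0.583, 0.003]
ft_force: [1.2, 1.0, 0.5]
finger_gap: 0.5
```

Request:
jog_arm(
  steps=[
    [0, 0, 0, 0, 0, 0.002, -1],
    [0, 0, 0, 0, 0, 0.004, -1],
  ],
)

```text
clock: 4.0
position: [538.7, -37.3, 109.9]
eef_rot: [0.001, 0.813, 0.583, 0.002]
ft_force: [-13.5, 2.9, 32.4]
finger_gap: 0.3
```

```bash
python3 -c "
from h import *
show()"
```

```text
t 4.0 tcp [538.7 -37.3 109.9] case [-37.8 -30.  109.9] F [-13.5   2.9  32.4] gap 0.3 jaw ang case 1.178 tilt [ 0.004 -0.    -1.   ] q [-0.28  0.1   1.91  0.    1.13 -1.52]
```

Request:
jog_arm(
  steps=[
    [0, 0, 0, 0, 0, 0, -1],
    [0, 0, 0, 0, 0, -0.03, -1],
    [0, 0, 0, 0, 0, -0.08, -1],
    [0, 0, 0, 0.03, 0.03, -0.12, -0.4],
    [0, 0, 0, 0.05, 0.05, -0.15, -0.4],
  ],
)

```text
clock: 4.5
position: [601.7, -5.8, 261.6]
eef_rot: [0.001, 0.813, 0.582, 0.002]
ft_force: [1.6, 0.5, -0.0]
finger_gap: 13.4
```

```bash
python3 - <<'E'
from h import *
import cv2
show()
for n,(y,x,h,w) in {"top":(135,250,140,170),"side":(160,270,190,160)}.items():
    f=vision.grab_frame(n); cv2.imwrite(f"pics/{n}1.png",f)
    cv2.imwrite(f"pics/{n}1z.png",cv2.convertScaleAbs(cv2.resize(f[y:y+h,x:x+w],None,fx=3,fy=3,interpolation=cv2.INTER_CUBIC),alpha=1.7))
go((-102,-9,190))
E
```

```text
t 4.5 tcp [601.7  -5.8 261.6] case [ 27.   -2.8 261.6] F [ 1.6  0.5 -0. ] gap 13.4 jaw ang case 1.177 tilt [ 0.004 -0.    -1.   ] q [-0.2   0.09  1.63  0.    1.42 -1.44]
(-102, -9, 190) [473.3 -20.5 190. ] [-0.057  -0.122   0.0742]
```

View pics/top1z.png

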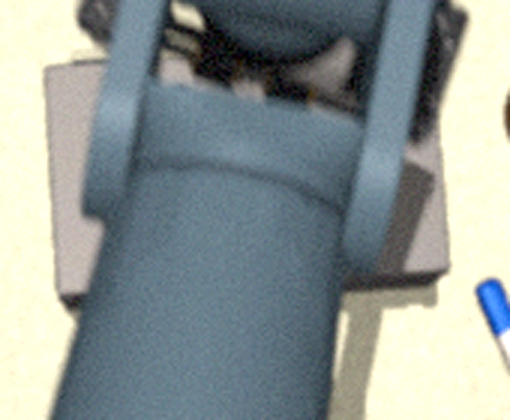

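View pics/side1z.png

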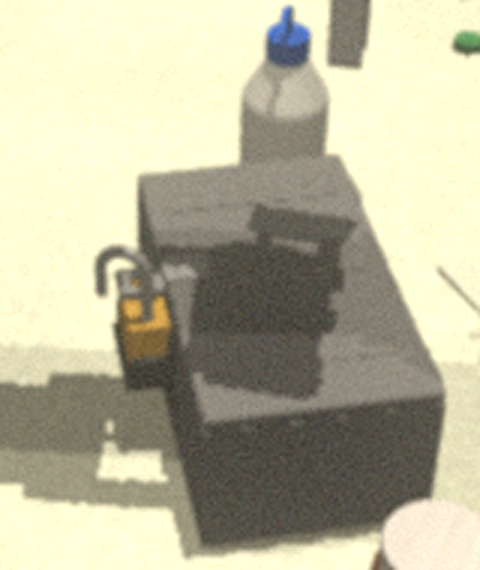

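Lid is shut flat in both views, and the shackle is still out. Toe is near side-view pixel (303,257), a ≈ 1.1. Next I'll grasp the arch across its plane.

Request:
jog_arm(
  steps=[
    [0, 0, 0, -0.018, -0.04, 0.01, -0.15],
    [0, 0, 0, -0.036, -0.08, 0.03, -0.15],
    [0, 0, 0, -0.057, -0.122, 0.05, -0.15],
    [0, 0, 0, -0.057, -0.122, 0.07, -0.15],
  ],
)

```text
clock: 5.0
position: [467.2, -19.9, 190.3]
eef_rot: [0.003, 0.812, 0.583, 0.003]
ft_force: [0.6, 0.1, -0.6]
finger_gap: 39.9
```

```bash
python3 - <<'E'
from h import *
import cv2
show()
n,(y,x,h,w)="side",(160,270,190,160)
f=vision.grab_frame(n)
cv2.imwrite(f"pics/{n}2z.png",cv2.convertScaleAbs(cv2.resize(f[y:y+h,x:x+w],None,fx=3,fy=3,interpolation=cv2.INTER_CUBIC),alpha=1.7))
go((-101.5,-8.5,190),(-101.5,-8.5,133))
E
```

```text
t 5.0 tcp [467.2 -19.9 190.3] case [-108.1   -8.   190.3] F [ 0.6  0.1 -0.6] gap 39.9 jaw ang case 1.179 tilt [ 0.009 -0.001 -1.   ] q [-0.29 -0.19  2.03  0.    1.29 -1.53]
(-101.5, -8.5, 190) [473.8 -20.  190. ] [ 0.0018  0.0062 -0.0023]
(-101.5, -8.5, 133) [473.8 -20.  133. ] [0.0016 0.0059 0.0546]
```

View pics/side2z.png

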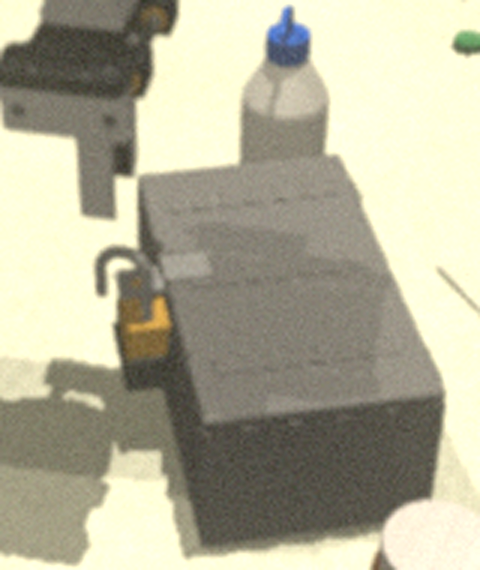

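The gripper hangs above the shackle, fingers at about (98,215) and arch at (122,250) in the zoomed view. Descending.

Request:
jog_arm(
  steps=[
    [0, 0, 0, 0.002, 0.006, 0.01, -0.15],
    [0, 0, 0, 0.002, 0.006, 0.03, -0.15],
    [0, 0, 0, 0.002, 0.006, 0.045, -0.15],
    [0, 0, 0, 0.002, 0.006, 0.055, -0.15],
    [0, 0, 0, 0.002, 0.006, 0.055, -0.15],
  ],
)

```text
clock: 5.55
position: [473.6, -19.5, 131.1]
eef_rot: [0.0, 0.812, 0.583, 0.001]
ft_force: [-0.8, -0.8, -0.5]
finger_gap: 40.0
```

```bash
python3 - <<'E'
from h import *
import cv2
show()
n,(y,x,h,w)="side",(160,270,190,160)
f=vision.grab_frame(n)
cv2.imwrite(f"pics/{n}3z.png",cv2.convertScaleAbs(cv2.resize(f[y:y+h,x:x+w],None,fx=3,fy=3,interpolation=cv2.INTER_CUBIC),alpha=1.7))
E
```

```text
t 5.55 tcp [473.6 -19.5 131.1] case [-101.7   -8.   131.1] F [-0.8 -0.8 -0.5] gap 40.0 jaw ang case 1.179 tilt [ 0.002  0.001 -1.   ] q [-0.28 -0.09  2.06  0.    1.17 -1.53]
```

View pics/side3z.png

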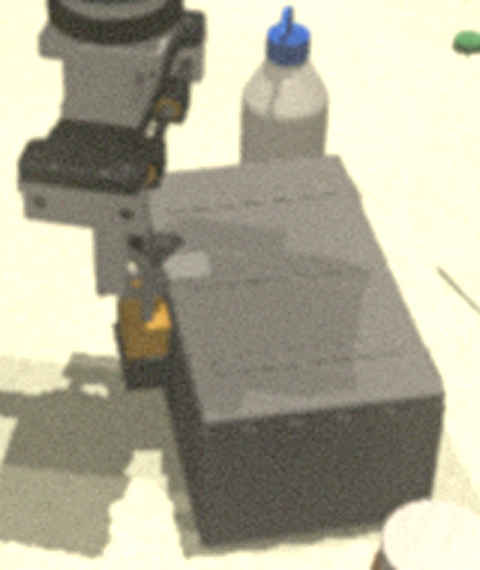

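Request:
jog_arm(
  steps=[
    [0, 0, 0, 0, 0, 0, -1],
    [0, 0, 0, 0, 0, 0, -1],
    [0, 0, 0, 0, 0, 0, -1],
    [0, 0, 0, 0, 0, 0, -1],
    [0, 0, 0, 0, 0, 0, -1],
  ],
  squeeze=6,
)

```text
clock: 6.1
position: [474.2, -20.5, 132.6]
eef_rot: [0.002, 0.812, 0.583, 0.001]
ft_force: [-1.3, -4.6, 1.1]
finger_gap: 8.7
```

```bash
python3 - <<'E'
from h import *
show()
s=r.state();q=s["eef_rot"];R0=Rn.from_quat([q[1],q[2],q[3],q[0]])
heel=c2w(POSE,(-88,-15,0))[0]; P=s["position"]
for d in range(0,85,8):
    w=Rn.from_rotvec([0,0,-np.deg2rad(d)])
    p=w.apply([*(P-heel)[:2],0])+[heel[0],heel[1],P[2]]
    print(d,(R0.inv().apply(p-P)/1000).round(4))
E
```

```text
t 6.1 tcp [474.2 -20.5 132.6] case [-101.2   -9.1  132.6] F [-1.3 -4.6  1.1] gap 8.7 jaw ang case 1.179 tilt [ 0.004 -0.001 -1.   ] q [-0.28 -0.1   2.06 -0.    1.17 -1.53]
0 [0. 0. 0.]
8 [0.002  0.0002 0.    ]
16 [0.004  0.0007 0.    ]
24 [0.0058 0.0014 0.    ]
32 [0.0076 0.0024 0.    ]
40 [0.0092 0.0037 0.    ]
48 [0.0106 0.0051 0.    ]
56 [0.0118 0.0067 0.    ]
64 [0.0127 0.0085 0.    ]
72 [0.0134 0.0104 0.    ]
80 [0.0138 0.0124 0.    ]
```

Request:
jog_arm(
  steps=[
    [0, 0, 8, 0.002, 0, 0, -1],
    [0, 0, 16, 0.004, 0.0007, 0, -1],
    [0, 0, 24, 0.006, 0.0014, 0, -1],
    [0, 0, 32, 0.0076, 0.0024, 0, -1],
  ],
)

```text
clock: 6.5
position: [478.7, -14.9, 132.7]
eef_rot: [0.002, 0.943, 0.334, 0.001]
ft_force: [-1.1, -4.2, 0.2]
finger_gap: 7.9
```

```bash
cat > arc.py <<'E'
from h import *
show()
s=r.state();q=s["eef_rot"];R0=Rn.from_quat([q[1],q[2],q[3],q[0]])
heel=c2w(POSE,(-88,-15,0))[0]; P=s["position"]
u=R0.as_matrix()[:,0]; a=np.arctan2(u[1],u[0])-POSE[2]
print("rad",np.hypot(*(P-heel)[:2]), "dir a",np.arctan2(*( (P-heel)[:2]@np.array([[np.cos(-POSE[2]),np.sin(-POSE[2])],[-np.sin(-POSE[2]),np.cos(-POSE[2])]]) )*[-1,1]) if 0 else "", "jaw",a)
for d in range(0,85,8):
    an=a-np.deg2rad(d); p=c2w(POSE,(-88-15*np.sin(an),-15+15*np.cos(an),132))[0]
    print(d,round(an,2),(R0.inv().apply(p-P)/1000).round(4))
E
python3 arc.py
```

```text
t 6.5 tcp [478.7 -14.9 132.7] case [-96.3  -3.8 132.7] F [-1.1 -4.2  0.2] gap 7.9 jaw ang case 0.615 tilt [ 0.003 -0.003 -1.   ] q [-0.27 -0.08  2.05 -0.    1.17 -0.95]
rad 13.96616773832177 dir a  jaw 0.615153345989714
0 0.62 [ 0.0003 -0.001   0.0007]
8 0.48 [ 0.0024 -0.0009  0.0007]
16 0.34 [ 0.0044 -0.0005  0.0007]
24 0.2 [0.0064 0.0003 0.0007]
32 0.06 [0.0082 0.0012 0.0007]
40 -0.08 [0.0099 0.0025 0.0007]
48 -0.22 [0.0114 0.0039 0.0007]
56 -0.36 [0.0127 0.0056 0.0007]
64 -0.5 [0.0138 0.0074 0.0007]
72 -0.64 [0.0146 0.0093 0.0007]
80 -0.78 [0.0151 0.0114 0.0007]
```

Request:
jog_arm(
  steps=[
    [0, 0, 8, 0.0024, -0.001, 0, -1],
    [0, 0, 16, 0.0044, -0.0005, 0, -1],
    [0, 0, 24, 0.0064, 0.0003, 0, -1],
    [0, 0, 32, 0.0082, 0.0012, 0, -1],
  ],
)

```text
clock: 6.9
position: [485.8, -11.7, 132.6]
eef_rot: [0.003, 0.998, 0.059, 0.001]
ft_force: [-2.0, -4.5, -1.7]
finger_gap: 8.0
```

```bash
python3 arc.py; python3 - <<'E'
from h import *
import cv2
n,(y,x,h,w)="side",(160,270,190,160)
f=vision.grab_frame(n)
cv2.imwrite(f"pics/{n}4z.png",cv2.convertScaleAbs(cv2.resize(f[y:y+h,x:x+w],None,fx=3,fy=3,interpolation=cv2.INTER_CUBIC),alpha=1.7))
E
```

```text
t 6.9 tcp [485.8 -11.7 132.6] case [-89.   -1.1 132.6] F [-2.  -4.5 -1.7] gap 8.0 jaw ang case 0.051 tilt [ 0.003 -0.006 -1.   ] q [-0.26 -0.07  2.03 -0.01  1.17 -0.37]
rad 13.963665100185196 dir a  jaw 0.05118582687762446
0 0.05 [ 0.0003 -0.001   0.0006]
8 -0.09 [ 0.0024 -0.0009  0.0006]
16 -0.23 [ 0.0044 -0.0005  0.0007]
24 -0.37 [0.0064 0.0003 0.0007]
32 -0.51 [0.0082 0.0012 0.0007]
40 -0.65 [0.0099 0.0025 0.0007]
48 -0.79 [0.0114 0.0039 0.0007]
56 -0.93 [0.0127 0.0056 0.0007]
64 -1.07 [0.0137 0.0074 0.0007]
72 -1.21 [0.0145 0.0093 0.0007]
80 -1.35 [0.015  0.0114 0.0007]
```

View pics/side4z.png

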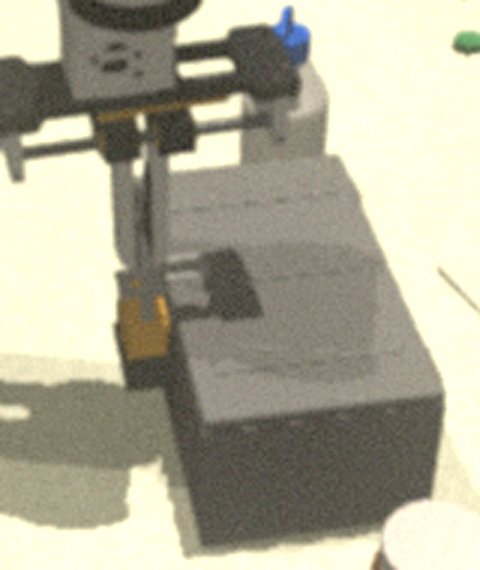

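Request:
jog_arm(
  steps=[
    [0, 0, 3, 0.0012, 0, 0, -1],
    [0, 0, 6, 0.0025, 0, 0, -1],
    [0, 0, 6, 0.0025, 0, 0, -1],
  ],
)

```text
clock: 7.25
position: [487.0, -11.9, 132.1]
eef_rot: [0.003, 1.0, 0.004, -0.001]
ft_force: [-4.4, -2.4, 2.2]
finger_gap: 8.0
```

```bash
python3 arc.py|head -2; python3 -c "
from h import *
print(r.state()['wrist_torque'])"
```

```text
t 7.25 tcp [487.  -11.9 132.1] case [-87.8  -1.3 132.1] F [-4.4 -2.4  2.2] gap 8.0 jaw ang case -0.058 tilt [-0.001 -0.007 -1.   ] q [-0.25 -0.06  2.03 -0.01  1.17 -0.26]
rad 13.653249205865931 dir a  jaw -0.058136873519408466
[-0.6662487   0.89862227  0.06528139]
```

Request:
jog_arm(
  steps=[
    [0, 0, 0, 0, 0, 0, -0.5],
    [0, 0, 0, 0, 0, 0, -0.5],
    [0, 0, 0, 0, 0, -0.02, -0.5],
    [0, 0, 0, 0, 0, -0.04, -0.5],
    [0, 0, 0, 0, 0, -0.06, -0.5],
  ],
)

```text
clock: 7.75
position: [487.2, -11.3, 192.9]
eef_rot: [0.003, 1.0, 0.004, -0.0]
ft_force: [-0.3, -0.1, 0.1]
finger_gap: 23.6
```

Request:
jog_arm(
  steps=[
    [0, 0, 0, 0, 0.05, -0.01, -1],
    [0, 0, 0, 0, 0.08, -0.01, -1],
    [0, 0, 0, 0, 0.1, -0.01, -1],
  ],
  squeeze=20,
)

```text
clock: 8.05
position: [488.5, -112.9, 204.5]
eef_rot: [0.004, 1.0, 0.003, 0.001]
ft_force: [1.5, 0.1, -0.4]
finger_gap: 2.7
```

```bash
python3 - <<'E'
from h import *
import cv2
show()
for n,(y,x,h,w) in {"top":(215,300,60,80),"side":(210,280,100,100)}.items():
    f=vision.grab_frame(n); cv2.imwrite(f"pics/{n}5.png",f)
    cv2.imwrite(f"pics/{n}5z.png",cv2.convertScaleAbs(cv2.resize(f[y:y+h,x:x+w],None,fx=6,fy=6,interpolation=cv2.INTER_CUBIC),alpha=1.7))
go((-88,0,160))
K=c2w(POSE,[(-88,-15,98),(-88,15,110),(-88,0,153),(-88,15,125)])
print((proj("side",K)-[280,210])*6)
E
```

```text
t 8.05 tcp [ 488.5 -112.9  204.5] case [ -92.9 -102.2  204.5] F [ 1.5  0.1 -0.4] gap 2.7 jaw ang case -0.059 tilt [ 0.002 -0.007 -1.   ] q [-0.45 -0.11  1.93 -0.01  1.31 -0.46]
(-88, 0, 160) [486.7 -10.6 160. ] [-0.0011 -0.1027  0.0432]
[[229.73941738 328.37797602]
 [214.72874959 239.44744436]
 [219.99648115 163.65211173]
 [214.0096486  203.40550419]]
```

View pics/side5z.png

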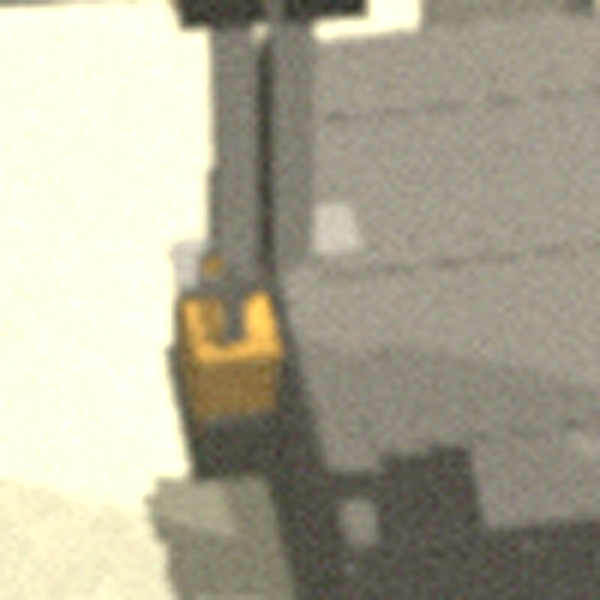

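View pics/top5z.png

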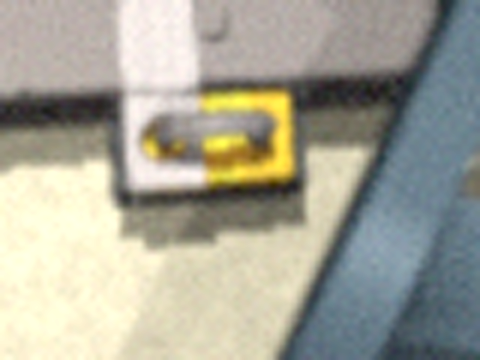

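The top view shows the shackle parallel to the padlock, with its toe end at zoom (155,130) right over the tab hole. Now I'll press from above with closed fingers.

Request:
jog_arm(
  steps=[
    [0, 0, 0, -0.001, -0.04, 0, -1],
    [0, 0, 0, -0.001, -0.08, 0.01, -1],
    [0, 0, 0, -0.001, -0.103, 0.03, -1],
    [0, 0, 0, -0.001, -0.103, 0.043, -1],
    [0, 0, 0, -0.001, -0.103, 0.043, -1],
  ],
  squeeze=20,
)

```text
clock: 8.65
position: [485.3, -9.3, 158.1]
eef_rot: [0.003, 1.0, 0.003, -0.002]
ft_force: [0.1, 0.3, -0.5]
finger_gap: 0.6
```

```bash
python3 - <<'E'
from h import *
show(); go((-88,0,150),(-88,0,133))
E
```

```text
t 8.65 tcp [485.3  -9.3 158.1] case [-89.3   1.4 158.1] F [ 0.1  0.3 -0.5] gap 0.6 jaw ang case -0.06 tilt [-0.004 -0.006 -1.   ] q [-0.25 -0.1   2.01 -0.01  1.23 -0.25]
(-88, 0, 150) [486.7 -10.6 150. ] [0.0014 0.0013 0.0081]
(-88, 0, 133) [486.7 -10.6 133. ] [0.0015 0.0012 0.0251]
```

Request:
jog_arm(
  steps=[
    [0, 0, 0, 0.0015, 0.0012, 0.004, -1],
    [0, 0, 0, 0.0015, 0.0012, 0.008, -1],
    [0, 0, 0, 0.0015, 0.0012, 0.012, -1],
  ],
)

```text
clock: 8.95
position: [487.5, -11.3, 146.7]
eef_rot: [0.003, 1.0, 0.003, -0.001]
ft_force: [-0.4, 0.4, 1.9]
finger_gap: 0.5
```

Request:
jog_arm(
  steps=[
    [0, 0, 0, 0, 0, 0.004, -1],
    [0, 0, 0, 0, 0, 0.008, -1],
    [0, 0, 0, 0, 0, 0.012, -1],
  ],
)

```text
clock: 9.25
position: [488.1, -11.4, 136.4]
eef_rot: [0.003, 1.0, 0.002, -0.001]
ft_force: [-0.6, 0.7, 4.3]
finger_gap: 0.5
```

```bash
python3 - <<'E'
from h import *
show(); go((-88,0,133))
E
```

```text
t 9.25 tcp [488.1 -11.4 136.4] case [-86.6  -0.9 136.4] F [-0.6  0.7  4.3] gap 0.5 jaw ang case -0.061 tilt [-0.001 -0.005 -1.   ] q [-0.25 -0.06  2.02 -0.01  1.18 -0.26]
(-88, 0, 133) [486.7 -10.6 133. ] [-0.0014 -0.0008  0.0034]
```

Request:
jog_arm(
  steps=[
    [0, 0, 0, 0, 0, 0.002, -1],
    [0, 0, 0, 0, 0, 0.004, -1],
    [0, 0, 0, 0, 0, 0.005, -1],
    [0, 0, 0, 0, 0, 0.006, -1],
  ],
)

```text
clock: 9.65
position: [488.9, -11.7, 132.3]
eef_rot: [0.003, 1.0, 0.002, 0.0]
ft_force: [-4.6, 2.1, 14.2]
finger_gap: 0.5
```

```bash
python3 - <<'E'
from h import *
show()
E
```

```text
t 9.65 tcp [488.9 -11.7 132.3] case [-85.8  -1.2 132.3] F [-4.6  2.1 14.2] gap 0.5 jaw ang case -0.062 tilt [ 0.    -0.005 -1.   ] q [-0.25 -0.06  2.02 -0.01  1.17 -0.26]
```

Request:
jog_arm(
  steps=[
    [0, 0, 0, -0.001, 0, 0.002, -1],
    [0, 0, 0, -0.001, 0, 0.004, -1],
    [0, 0, 0, -0.001, 0, 0.005, -1],
  ],
)

```text
clock: 9.95
position: [489.6, -11.7, 131.6]
eef_rot: [0.002, 1.0, 0.002, 0.001]
ft_force: [-10.0, 5.0, 29.3]
finger_gap: 0.4
```

The force rose to 29 N with only 0.7 mm of travel, so this is the hard stop. I'll lift off and look.

Request:
jog_arm(
  steps=[
    [0, 0, 0, 0, 0, -0.02, -1],
    [0, 0, 0, 0, 0, -0.06, -1],
    [0, 0, 0, 0, 0.05, -0.08, -1],
    [0, 0, 0, 0, 0.1, -0.09, -1],
    [0, 0, 0, 0, 0.13, -0.09, -1],
  ],
)

```text
clock: 10.45
position: [490.7, -144.0, 224.3]
eef_rot: [0.004, 1.0, 0.002, 0.003]
ft_force: [0.2, 0.3, -0.3]
finger_gap: 0.5
```

```bash
python3 - <<'E'
from h import *
import cv2
show()
for n,(y,x,h,w) in {"top":(215,300,60,80),"side":(210,280,100,100)}.items():
    f=vision.grab_frame(n); cv2.imwrite(f"pics/{n}6.png",f)
    cv2.imwrite(f"pics/{n}6z.png",cv2.convertScaleAbs(cv2.resize(f[y:y+h,x:x+w],None,fx=6,fy=6,interpolation=cv2.INTER_CUBIC),alpha=1.7))
    for t in ("crown","wash_bottle","sand_jar","marker"): print(n,t,[(d["point"],round(d["conf"],2)) for d in spotter.boxes_of(n,t)][:2])
K=c2w(POSE,[(-88,0,153),(-88,0,133)])
print((proj("side",K)-[280,210])*6)
E
```

```text
t 10.45 tcp [ 490.7 -144.   224.3] case [ -92.8 -133.4  224.3] F [ 0.2  0.3 -0.3] gap 0.5 jaw ang case -0.062 tilt [ 0.006 -0.007 -1.   ] q [-0.51 -0.11  1.89 -0.    1.35 -0.51]
top crown [([487.9, -10.1, 124.6], 0.58)]
top wash_bottle [([607.2, 221.9, 106.4], 0.64)]
top sand_jar [([645.3, -226.7, 96.2], 0.83)]
top marker [([644.9, -227.5, 97.2], 0.63), ([481.4, -9.9, 125.4], 0.58)]
side crown [([483.1, -26.1, 116.3], 0.52)]
side wash_bottle [([612.0, 200.9, 84.8], 0.8)]
side sand_jar [([616.7, -242.4, 68.1], 0.63)]
side marker [([445.1, -206.2, 19.0], 0.64)]
[[219.99648115 163.65211173]
 [220.90282999 213.52501981]]
```

View pics/side6z.png

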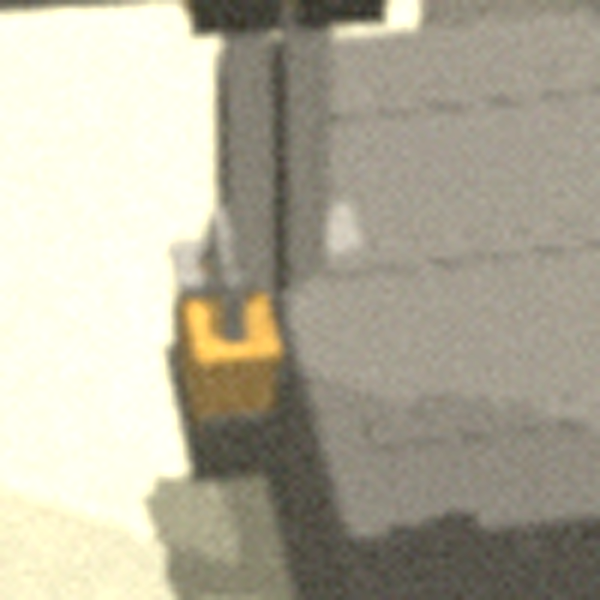

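View pics/top6z.png

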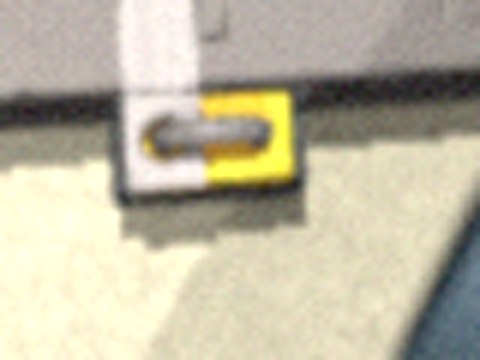

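The shackle is down. I'll raise the arm out of the way for one clear side check.

Request:
jog_arm(
  steps=[
    [0, 0, 0, 0, 0, -0.05, -1],
    [0, 0, 0, 0, 0, -0.1, -1],
    [0, 0, 0, 0, 0, -0.13, -1],
    [0, 0, 0, 0, 0, -0.13, -1],
  ],
)

```text
clock: 11.35
position: [491.6, -139.9, 358.0]
eef_rot: [0.005, 1.0, 0.004, 0.005]
ft_force: [0.4, -0.3, 0.0]
finger_gap: 0.5
```

```bash
python3 - <<'E'
from h import *
import cv2
show()
f=vision.grab_frame("side"); cv2.imwrite("pics/side7z.png",cv2.convertScaleAbs(f,alpha=1.6))
E
```

```text
t 11.35 tcp [ 491.6 -139.9  358. ] case [ -91.7 -129.4  358. ] F [ 0.4 -0.3  0. ] gap 0.5 jaw ang case -0.059 tilt [ 0.011 -0.01  -1.   ] q [-0.5  -0.18  1.72 -0.    1.59 -0.5 ]
```

View pics/side7z.png

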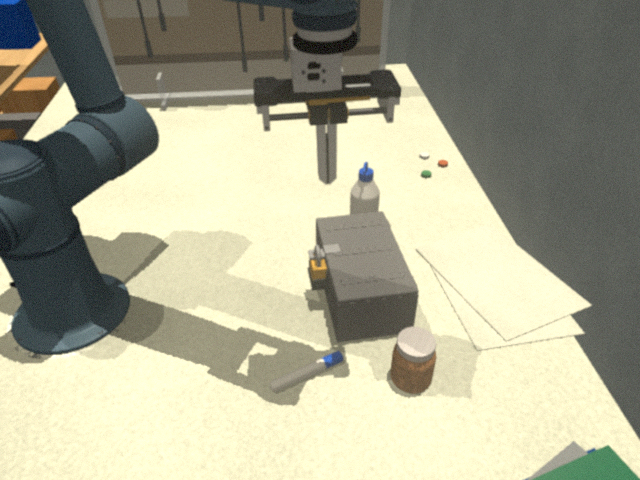

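The lid is flat, the shackle is low in the padlock at (318,255), and the bottle, jar and marker are in the same pixels as at the start. Nothing is being touched.

```bash
python3 -c "
from plant import r
print(r.close_job())"
```

```text
the job is handed in; nothing more can be done
None
```

The sampling case is shut and padlocked, and I handed the job in at about 11.4 s; the hand-in gives no verdict.

**What I did:**
- **Lid:** pushed it down with closed fingers until it met its stop, at z 110 mm with 32 N.
- **Swivel:** gripped the shackle arch lightly and turned it about its heel until it met resistance at the stop.
- **Lock:** pressed the crown straight down from 153 mm to about 132 mm. The force then rose from 14 to 29 N over only 0.7 mm, so it was on its hard stop.

**Last checks:**
- After I lifted clear, the shackle stayed down by itself in both views. The detector's crown height in the top view fell from about 147 to 125 mm. The lid was flat, and the shackle lined up over the tab hole.
- The bottle, jar and marker sit where they started in the side picture, and the force reading is near zero.

**Checks that disagreed:**
- **Top-view detections:** the network placed the jar about 28 mm off and took the jar for the marker. The side view put jar and marker within about 7 mm of where they began.
- **Side-view bottle:** the bottle point came out about 36 mm off, mostly in height. The arm partly hid the bottle there, and the top view and the last picture show it unmoved.

I saw no click event directly, and the final joint values were judged from force, travel and pictures.

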